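# Sweep the counted buttons off the plate into the tray under the lamp

## Robot

A 6-joint arm with a two-finger parallel gripper is mounted at the origin on the work surface. World frame = base frame: x ahead of the robot, y to its left, z up, the work surface at z = 0. Lengths are in m, angles in rad, forces in N, time in s.
With the tool pointing down it reaches from about 0.325 to 0.775 m from the base axis. Payload 5.5 kg.
Tool frame: the origin (TCP) lies between the finger pads; the fingertips stand 8 mm ahead of it and the grasp point (between the pads) lies 11 mm behind it (tcp_to_tips is the distance from the TCP to the fingertips, in m); z points along the fingers, y is the line along which they close (so a half turn about z gives the same grasp; the last joint's range is limited). The gripper opens to 88 mm and grips with 3 to 60 N. Pads are 20 mm wide; open, the fingers measure 115 mm over their backs; the gripper's body (75 mm by 178 mm) begins 61 mm behind the grasp point.
Start: joints at [-1.306, 0.091, 1.231, -0, 1.82, -0.057], TCP at [0.19, -0.569, 0.231] pointing down, gripper open.
Joint ranges: [-2.87, 2.87], [-0.86, 2.18], [0.17, 2.46], [-1.51, 4.65], [0.06, 2.69], [-2.65, 2.65]. Speed limits (rad/s): [2.57, 2.57, 3.01, 3.14, 3.14, 3.14].

## Interface

Orientations are given as a unit quaternion [w, x, y, z].
In Python, from bench import * gives the robot as it stands. Calls block until the motion is done:
- move_to(position, orientation): joint-space move of the TCP to a pose.
- move_l(position, speed=0.15, orientation=None): straight line of the TCP; orientation=None keeps the orientation; speed is the mean speed in m/s.
- movej(angles): joint-space move.
- gripper_open() and close(): open the fingers fully, or close them until they stop; the grip force is fixed at half the most.
- hold(seconds).
- inverse_kinematics(position, orientation): joint angles nearest the present ones, or None.
- state(): the state.
- get_image(name): name is "scene" or "top" or "wrist"; returns a dict with "frame" (480x640x3 uint8, blue, green, red), "depth" (480x640 float32, m along the optical axis (not along the pixel's ray), 0 where there is no reading), "camera_matrix" (3x3 intrinsics, pixels), "view" (4x4, takes a point from world to camera coordinates). Camera axes: x right, y up, looking along -z (the intrinsics and any distortion apply to the point x, -y, -z); pixel columns grow to the right and rows downward; lengths in m; the calibration is good to about 2 mm. The wrist camera is an equidistant fisheye: a pixel r from the principal point sees the ray r / f radians off the axis. A picture is of the moment at which its call begins.
A pose or a line that the arm cannot do raises IKError and nothing moves.
- job_done(): hands the job in; it is judged then, once.
The state is a dict: "time": time; "joint_pos": joint angles; "dq": joint speeds; "joint_torque": joint torques, N m; "ee_pos": TCP position; "ee_rot": TCP orientation; "ft_force": force on the tool from outside, world axes, zero at the start; "moment": the same for the moment, N m; "finger_gap": finger opening in m; "finger_force": force on a finger pad.
Only numpy, scipy, OpenCV 4.12 (cv2) and the standard library are available. Lean on these libraries where they do the work, as an engineer would, in place of code of your own. Each camera call takes 0.05 s, during which the arm holds its last target. There are 200 camera calls.

## Task

Take the scraper from its holder, reach in under the lamp and feel its blade down onto the counting plate at the end away from the green tray; keep it pressed lightly (about 5 to 15 N; more than 30 N would mark the plate) while you sweep all six buttons along the plate into the tray. Push the buttons only with the scraper, never with the fingers, and do not bump the lamp or disturb the spools and scissors. Finally hang the scraper back in the middle of its holder, blade between the rails, and let go.

Things in the scene. Friction and masses are not known exactly. Their poses are not given: they have to be found in the camera images.
- stand: Fixed white counting plate, 130 (x) x 230 (y) mm, flat top 60 mm above the table, rigid. Origin on the table under the plate's centre; x points across it away from the robot, y along it, z up. Fence 12 mm tall on the far edge, inner face at x = +59 mm. Near edge and both ends (y = -115, +115 mm) open, no lips.
- lamp: Fixed lamp. Origin at the foot of its column, 100 to 104 mm behind the plate's centre; axes as the stand's. Its bar, 36 (x) x 320 (y) x 16 mm, underside 195 mm above the table, is centred at x = -87 mm, so it covers about x = -5 to +33 mm of the plate; an arm 216 mm up joins bar and column. It blocks a gripper pointing straight down; one leaning back to the robot some 35 degrees gets under.
- tray: Fixed green open tray, 150 (x) x 130 (y) x 45 mm tall, walls 4 mm, floor 5 mm. Origin under its centre on the table; axes parallel to the stand's. Sits against one end of the plate (its centre 178 mm from the plate's centre along the stand's +y or -y; which end changes), 15 mm lower than the plate.
- stockbox: Fixed closed wooden box 154 x 134 x 41 mm at the other end of the plate. Origin under its centre. Nothing goes there.
- holder: Fixed plywood holder on the robot's side of the plate: two upright rails along x, each 70 (x) x 8 (y) mm, tops 58 mm above the table, with a gap of 30 mm between them, on a 4 mm base. Origin on the table under its centre. The scraper hangs in it: blade down in the gap, wings on both rails.
- scraper: Loose scraper, about 180 g. Origin at the middle of its wing plate's underside (wings 40 (x) x 54 (y) x 6 mm); x along the blade, z up. Above it a wooden handle 30 (x) x 16 (y) mm, up to 64 mm, with flat +y and -y faces to pinch. Below it the orange blade, 100 (x) x 18 (y) x 22 mm, flat bottom; its stiff depth setting differs each time and is not reported: bottom 24 to 42 mm below the origin.
- spool_brown: Loose brown thread spool standing on the table, 34 mm diameter, 60 mm tall; origin under its centre. To be left alone.
- spool_green: Loose green thread spool, same size. To be left alone.
- scissors: Loose small steel scissors lying on the table, 115 x 60 x 8 mm, origin near the pivot. To be left alone.
- button0: Loose tan round button lying flat on the plate, 22 mm diameter, 6 mm thick, 10 g; origin under its centre. Starts 22 mm or less on the near side and 42 mm or less on the far side of the plate's middle line, and at most 70 mm from the middle along the plate.
- button1: Loose peach round button lying flat on the plate, 20 mm diameter, 6 mm thick, 10 g; origin under its centre. Starts 22 mm or less on the near side and 42 mm or less on the far side of the plate's middle line, and at most 70 mm from the middle along the plate.
- button2: Loose green round button lying flat on the plate, 22 mm diameter, 6 mm thick, 10 g; origin under its centre. Starts 22 mm or less on the near side and 42 mm or less on the far side of the plate's middle line, and at most 70 mm from the middle along the plate.
- button3: Loose dark brown round button lying flat on the plate, 18 mm diameter, 6 mm thick, 10 g; origin under its centre. Starts 22 mm or less on the near side and 42 mm or less on the far side of the plate's middle line, and at most 70 mm from the middle along the plate.
- button4: Loose beige round button lying flat on the plate, 20 mm diameter, 6 mm thick, 10 g; origin under its centre. Starts 22 mm or less on the near side and 42 mm or less on the far side of the plate's middle line, and at most 70 mm from the middle along the plate.
- button5: Loose blue round button lying flat on the plate, 18 mm diameter, 6 mm thick, 10 g; origin under its centre. Starts 22 mm or less on the near side and 42 mm or less on the far side of the plate's middle line, and at most 70 mm from the middle along the plate.

How it is judged:
By the outcome, as a careful person would: the job done as asked, in the order asked, and still so for the second after the job is handed in, with the robot touching nothing.
It also fails if it takes over 66 s, if anything falls off the work surface, if the arm or the gripper's body presses on something with over 40 N, if the wrist force passes 120 N, or if a joint passes its speed limit or range.

## Working session

There is one attempt and no reset: what is moved stays moved. The work goes in short steps, each a Python script; the robot and the scene stay as the last script left them, time stands still between calls to the robot, and variables do not carry over. Pictures are saved under pics/ and viewed, at most 10 in all, crops included, and the job is handed in when it is done.

```bash
ls; mkdir -p pics; python3 - <<'E'
from bench import *
import cv2,numpy as np,pickle
d={n:get_image(n) for n in("scene","top")}
pickle.dump(d,open('im.pkl','wb'))
for n in d:
    cv2.imwrite(f'pics/{n}0.png',d[n]['frame']); print(n,d[n]['camera_matrix'].tolist(),np.linalg.inv(d[n]['view']).round(3).tolist(), (d[n]['depth']>0).mean())
print(state())
E
```

```text
pics
scene [[498.9396114818315, 0.0, 317.64997768750465], [0.0, 498.9396114818315, 241.47579778544497], [0.0, 0.0, 1.0]] [[0.853, -0.4, 0.336, 0.886], [0.522, 0.675, -0.521, -0.397], [-0.018, 0.62, 0.784, 0.721], [0.0, 0.0, 0.0, 1.0]] 0.9960026041666666
top [[439.51544560332223, 0.0, 319.49479230593886], [0.0, 439.51544560332223, 242.30078904583772], [0.0, 0.0, 1.0]] [[-0.016, 0.994, -0.111, 0.492], [-1.0, -0.017, -0.007, 0.029], [-0.009, 0.111, 0.994, 0.909], [0.0, 0.0, 0.0, 1.0]] 0.9960188802083333
{'time': 0.1, 'joint_pos': array([-1.30571616e+00,  9.17660621e-02,  1.23172934e+00,  2.45248848e-05,
        1.81982210e+00, -5.67000075e-02]), 'dq': array([-3.25509861e-03, -9.64676221e-05, -2.34832676e-03, -2.53374502e-05,
       -1.03808170e-03, -1.33314037e-03]), 'joint_torque': array([ 1.82929984e-03, -4.47856951e+01, -4.07569993e+01,  6.99474360e-02,
        2.84220715e-02, -1.26547870e-04]), 'ee_pos': array([ 0.18969361, -0.56895952,  0.22965083]), 'ee_rot': array([-8.58986792e-04,  9.87084236e-01,  1.60199773e-01, -7.78715662e-05]), 'ft_force': array([-0.43521413, -0.46252312,  0.52318503]), 'moment': array([-0.01734272,  0.00216024,  0.00682473]), 'finger_force': 0.0, 'finger_gap': 0.08775908878410033}
```

View pics/top0.png

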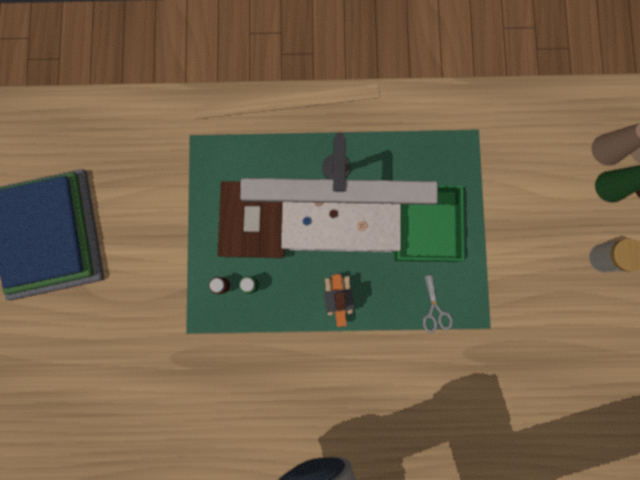

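View pics/scene0.png

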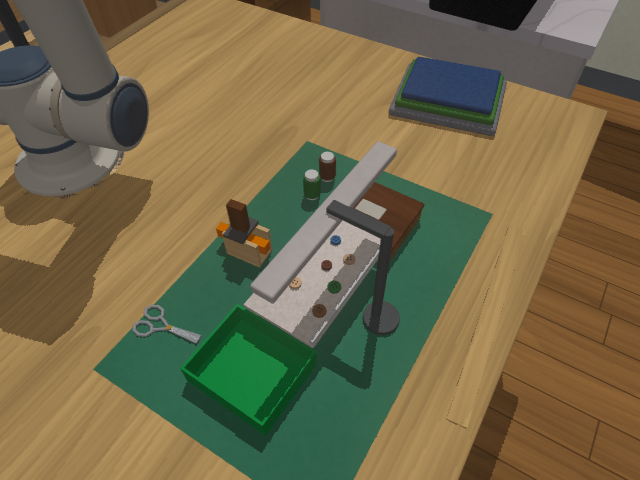

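The top view (up = world +x, left = +y) shows the plate at about (282–401, 200–252). The tray is at the right (−y) at (432,225), the stockbox at the left and the lamp bar along row 190. The holder and scraper are at (340,299), the spools at (219,285) and (248,285), and the scissors at (435,305). The scene view shows all six buttons.

```bash
cat > v.py <<'E'
import cv2,numpy as np,pickle
def cloud(im):
    K=im['camera_matrix'];d=im['depth'];v,u=np.mgrid[:480,:640]
    P=np.stack([(u-K[0,2])/K[0,0]*d,-(v-K[1,2])/K[1,1]*d,-d,np.ones_like(d)],-1)@np.linalg.inv(im['view']).T
    return P[...,:3]
def ray(im,uv,z):
    K=im['camera_matrix'];T=np.linalg.inv(im['view']);uv=np.atleast_2d(uv).astype(float)
    D=np.stack([(uv[:,0]-K[0,2])/K[0,0],-(uv[:,1]-K[1,2])/K[1,1],-np.ones(len(uv))],-1)@T[:3,:3].T
    return T[:3,3]+D*((z-T[2,3])/D[:,2])[:,None]
def rect(pts):
    (c,s,a)=cv2.minAreaRect(pts[:,:2].astype(np.float32)*1000); return np.round(c,1),np.round(s,1),round(a,2)
E
python3 - <<'E'
from v import *
d=pickle.load(open('im.pkl','rb'))
for n in('top','scene'):
    im=d[n];P=cloud(im);f=im['frame'];h=cv2.cvtColor(f,cv2.COLOR_BGR2HSV);H,S,V=[h[...,i].astype(int) for i in range(3)]
    z=P[...,2];x=P[...,0];y=P[...,1]
    R=(x>.25)&(x<.75)&(abs(y)<.4)
    def rep(name,m,zr=None,op=0):
        m=(m&R).astype(np.uint8)
        k,l,st,c=cv2.connectedComponentsWithStats(m)
        if k<2:print(n,name,'none');return
        m=l==1+np.argmax(st[1:,4]); q=P[m]
        print(n,name,m.sum(),'zmed %.4f'%np.median(q[:,2]),'depthrect',rect(q),'rayrect',rect(ray(im,np.argwhere(m)[:,::-1],zr)) if zr else '')
    rep('mat',abs(z)<.006)
    rep('bar',(z>.19)&(z<.215)&(V>90),.211)
    rep('plate',(z>.05)&(z<.068)&(S<60)&(V>120),.06)
    rep('tray',(H>50)&(H<75)&(S>200)&(V>60),.045)
    rep('box',(z>.03)&(z<.05)&(y>.1),.041)
    rep('handle',(z>.11)&(z<.135)&(x<.45),.122)
    rep('wing',(z>.060)&(z<.070)&(x<.42)&(abs(y)<.1)&(S<90),.064)
    o=(H>8)&(H<18)&(S>215)&(V>120)&R&(x<.45)
    k,l,st,c=cv2.connectedComponentsWithStats(o.astype(np.uint8))
    for i in range(1,k):
        if st[i,4]>15:
            q=P[l==i]; print(n,'orange',st[i].tolist(),'z pct',np.percentile(q[:,2],[10,50,90]).round(4),'mean',q.mean(0).round(4),rect(q))
    pl=(x>.4)&(x<.62)&(abs(y)<.15)&(z>.0635)&(z<.09);k,l,st,c=cv2.connectedComponentsWithStats(pl.astype(np.uint8))
    for i in range(1,k):
        if st[i,4]>12:q=P[l==i];print(n,'bump',st[i,4],c[i].round(1),q.mean(0).round(4))
E
python3 -c "
import cv2,pickle;d=pickle.load(open('im.pkl','rb'))
import numpy as np
a=cv2.resize(d['top']['frame'][260:340,290:390],None,fx=4,fy=4,interpolation=2);b=cv2.resize(d['scene']['frame'][190:340,200:400],None,fx=4,fy=4,interpolation=2)
c=np.zeros((600,800,3),np.uint8);c=b.copy();c[:320//2*1,:200]=cv2.resize(a,(200,160));cv2.imwrite('pics/c.png',c)"
```

```text
top mat 74465 zmed -0.0004 depthrect (array([500.,   0.]), array([500., 800.]), 0.0) rayrect 
top bar 4263 zmed 0.2100 depthrect (array([654.3,   2.6]), array([318.7,  37.3]), 87.96) rayrect (array([652.4,   2.6]), array([316.9,  37.8]), 87.92)
top plate 5285 zmed 0.0592 depthrect (array([617.9,  -6.6]), array([229.5,  93.1]), 88.05) rayrect (array([617.3,  -6.2]), array([228.5,  93.4]), 87.92)
top tray none
top box 3983 zmed 0.0403 depthrect (array([638.8, 170.6]), array([134.1, 154.5]), 87.9) rayrect (array([638.1, 169.9]), array([133.4, 153.5]), 87.96)
top handle none
top wing none
top bump 44 [361.5 227. ] [ 0.6144 -0.0469  0.0655]
top bump 50 [330.2 295. ] [0.4845 0.0162 0.0649]
top bump 17 [348.6 293.8] [ 0.4862 -0.019   0.0651]
top bump 55 [347.9 303.7] [ 0.4676 -0.0171  0.0646]
top bump 36 [331.6 307.5] [0.4609 0.0139 0.0653]
scene mat 73785 zmed 0.0003 depthrect (array([500.,  -0.]), array([799.9, 500. ]), 90.0) rayrect 
scene bar 4802 zmed 0.2104 depthrect (array([656.4,  -0.7]), array([320.4,  43. ]), 87.73) rayrect (array([656.5,  -4.1]), array([323.2,  41.4]), 87.91)
scene plate 4011 zmed 0.0596 depthrect (array([629.7,  -9.7]), array([239.7,  94.3]), 81.16) rayrect (array([630.7, -10.4]), array([239.4,  92.9]), 80.35)
scene tray 6618 zmed 0.0045 depthrect (array([ 623. , -194.6]), array([115.7, 150.9]), 87.98) rayrect (array([ 628.5, -205.4]), array([108.8, 161.1]), 87.87)
scene box 2067 zmed 0.0407 depthrect (array([660.5, 170.5]), array([129.9, 107.5]), 88.19) rayrect (array([661.7, 167.7]), array([130.1, 107.4]), 87.89)
scene handle none
scene wing none
scene orange [216, 222, 13, 10, 74] z pct [0.0436 0.0452 0.0459] mean [ 0.4321 -0.0059  0.0449] (array([432.2,  -5.8]), array([17.5, 19.1]), 10.26)
scene bump 359 [239.2 228.3] [ 0.477  -0.0093  0.0713]
scene bump 60 [294.4 282. ] [ 0.6154 -0.0497  0.0654]
```

View pics/c.png

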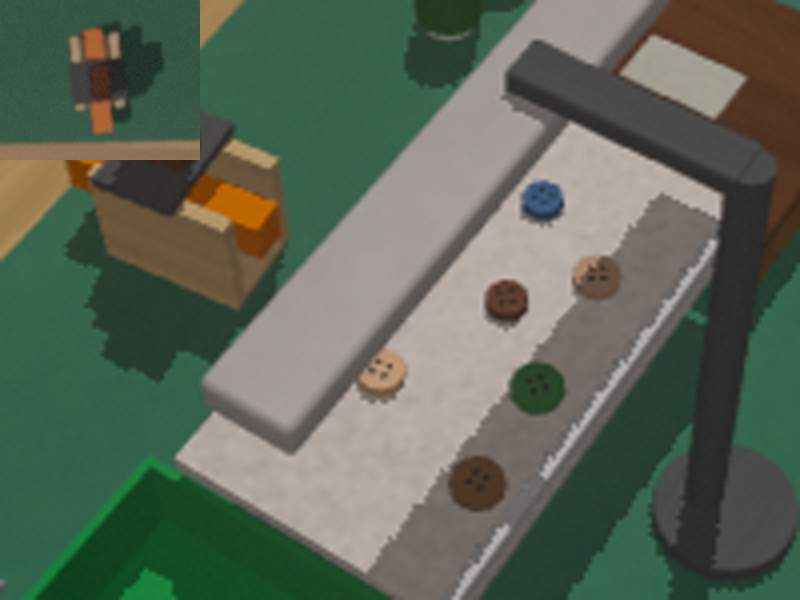

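The crop shows the six buttons: blue (542,200), dark brown (507,300), beige (597,277), green (537,388), peach (382,372) and tan (477,483). The scraper hangs in the holder with its blade between the rails. Next I refine the holder, scraper, fence and button positions.

```bash
python3 - <<'E'
from v import *
d=pickle.load(open('im.pkl','rb'))
yaw=np.radians(-2.05);Rz=np.array([[np.cos(yaw),-np.sin(yaw)],[np.sin(yaw),np.cos(yaw)]]);c0=np.array([.6364,-.0073])
for n in('top','scene'):
    im=d[n];P=cloud(im);f=im['frame'];h=cv2.cvtColor(f,cv2.COLOR_BGR2HSV);H,S,V=[h[...,i].astype(int) for i in range(3)]
    x,y,z=P[...,0],P[...,1],P[...,2]
    N=(x>.4)&(x<.54)&(abs(y)<.08)
    def rep(name,m,zr):
        if m.sum()<8: print(n,name,m.sum());return
        m=m.astype(np.uint8);k,l,st,c=cv2.connectedComponentsWithStats(m)
        for i in range(1,k):
            if st[i,4]>=12: q=P[l==i];print(n,name,st[i,4],'z',np.percentile(q[:,2],[10,50,90]).round(4),'d',rect(q),'r',rect(ray(im,np.argwhere(l==i)[:,::-1],zr)))
    rep('handletop',N&(z>.117)&(z<.128),.122)
    rep('handle+wing',N&(z>.060)&(z<.128),.064)
    rep('wing',N&(z>.060)&(z<.068),.064)
    rep('rails',N&(z>.052)&(z<.0605)&(S<170),.058)
    rep('orange',N&(H>5)&(H<20)&(S>190)&(V>90)&(z>.035),.045)
    rep('holderall',N&(z>.03)&(z<.0605),.058)
    Q=(P[...,:2]-c0)@Rz; sx,sy=Q[...,0],Q[...,1]
    m=(sx>.045)&(sx<.08)&(abs(sy)<.13)&(z>.069)&(z<.075)
    if m.any(): print(n,'fence sx',np.percentile(sx[m],[2,10,50,90,98]).round(4),'sy',np.percentile(sy[m],[0,100]).round(4),m.sum())
    m=(z>.056)&(z<.064)&(sx>-.08)&(sx<.058)&(abs(sy)<.13)
    print(n,'plate sx',np.percentile(sx[m],[.2,1]).round(4),'sy',np.percentile(sy[m],[.1,.5,99.5,99.9]).round(4))
    m=(H>50)&(H<75)&(S>180)&(z>.04)&(z<.049)&(sy<-.09)
    print(n,'trayrim',m.sum(),'sx',np.percentile(sx[m],[1,99]).round(4),'sy',np.percentile(sy[m],[1,99]).round(4))
# buttons
for n,L in(('scene',{'blue':(542,200),'dbrown':(507,300),'beige':(597,277),'green':(537,388),'peach':(382,372),'tan':(477,483)}),('top',{'blue':(307,221),'db':(334,214),'peach':(362,226),'beige':(319,205)})):
    for b,p in L.items():
        uv=np.array(p)/4+[200,190] if n=='scene' else p
        print(n,b,((ray(d[n],uv,.066)[0,:2]-c0)@Rz*1000).round(1))
s=cloud(d['top']);m=(s[...,2]>.055)&(s[...,2]<.066)&(s[...,1]>.1)&(s[...,0]<.56)&(s[...,0]>.4)
print('spools',rect(s[m]))
E
```

```text
top handletop 152 z [0.1197 0.1212 0.1228] d (array([474.2,  -0. ]), array([29.9, 15.9]), 6.01) r (array([474.3,   0. ]), array([29.8, 15.9]), 5.9)
top handle+wing 588 z [0.0619 0.064  0.1216] d (array([ 4.741e+02, -1.000e-01]), array([39.7, 53.9]), 5.37) r (array([474.2,  -0. ]), array([39.6, 53.8]), 5.37)
top wing 426 z [0.0616 0.0633 0.0652] d (array([ 4.741e+02, -1.000e-01]), array([39.7, 53.9]), 5.37) r (array([474.2,  -0. ]), array([39.6, 53.8]), 5.37)
top rails 52 z [0.0542 0.0575 0.0597] d (array([506.7, -16.5]), array([24.1,  8.2]), 7.44) r (array([506.7, -16.3]), array([24.2,  8.6]), 8.15)
top rails 51 z [0.0553 0.0572 0.0589] d (array([503.7,  21.8]), array([ 7.8, 23.1]), 89.07) r (array([503.7,  21.8]), array([ 7.7, 23. ]), 88.99)
top rails 19 z [0.0554 0.0578 0.0599] d (array([454.4, -21.2]), array([7.5, 9.8]), 87.96) r (array([454.4, -21.3]), array([7.7, 9.5]), 88.66)
top orange 0
top holderall 140 z [0.0419 0.044  0.0458] d (array([508.9,   3.1]), array([29.7, 18.2]), 5.16) r (array([508.6,   3.7]), array([29.3, 17.9]), 5.26)
top holderall 59 z [0.0485 0.0571 0.0595] d
[... 606 characters left out ...]
136  0.1145]Traceback (most recent call last):
  File "<stdin>", line 25, in <module>
    return _quantile_unchecked(
        a, q, axis, out, overwrite_input, method, keepdims, weights)
    return _ureduce(a,
                    func=_quantile_ureduce_func,
    ...<5 lines>...
                    overwrite_input=overwrite_input,
                    method=method)
    r = func(a, **kwargs)
    result = _quantile(arr,
                       quantiles=q,
    ...<2 lines>...
                       out=out,
                       weights=wgt)
    slices_having_nans = np.isnan(arr[-1, ...])
                                  ~~~^^^^^^^^^
IndexError: index -1 is out of bounds for axis 0 with size 0
```

The scraper is at (0.474, 0.000) with yaw 5.3°. Its blade top is at z≈0.044, which puts the blade bottom ≈36 mm below the origin. The holder centre, from the rail ends, is ≈(0.482, 0.0005). I finish the button and tray check, test IK and grasp in one go.

```bash
cat > h.py <<'E'
from bench import *
from v import *
from scipy.spatial.transform import Rotation as Rn
L=np.radians(50); G=np.array([-.002,0,.032]); YAW=np.radians(-2.05); HY=np.radians(5.3); C0=np.array([.6364,-.0073])
HOLD=np.array([.4822,.0005]); SCR=np.array([.4742,0.])
def tcp(o,yaw,s=1,back=0.):
    """TCP pose for scraper origin o (world) and yaw; back = retreat along the tool axis"""
    z=np.array([np.sin(L),0,-np.cos(L)]);y=np.array([0,s,0.]);M=np.stack([np.cross(y,z),y,z],1)
    Rz=Rn.from_euler('z',yaw);q=(Rz*Rn.from_matrix(M)).as_quat(scalar_first=True)
    return np.asarray(o)+Rz.apply(G+(.011-back)*z),q
def st(sx,sy,z):
    return np.append(C0+Rn.from_euler('z',YAW).as_matrix()[:2,:2]@[sx,sy],z)
E
python3 - <<'E'
from h import *
d=pickle.load(open('im.pkl','rb'));R=Rn.from_euler('z',YAW).as_matrix()[:2,:2]
for n,Ls in(('scene',{'blue':(542,200),'dbrown':(507,300),'beige':(597,277),'green':(537,388),'peach':(382,372),'tan':(477,483)}),('top',{'blue':(307,221),'db':(334,214),'peach':(362,226),'beige':(319,205)})):
    for b,p in Ls.items():
        uv=np.array(p)/4+[200,190] if n=='scene' else p
        print(n,b,((ray(d[n],uv,.066)[0,:2]-C0)@R*1000).round(1))
    P=cloud(d[n]);Q=(P[...,:2]-C0)@R;z=P[...,2];sx,sy=Q[...,0],Q[...,1]
    m=(sx>.045)&(sx<.08)&(abs(sy)<.13)&(z>.0695)&(z<.075)
    if m.any():print('fence',m.sum(),np.percentile(sx[m],[2,10,50,90,98]).round(4))
    m=(z>.04)&(z<.049)&(sy<-.12)&(abs(sx)<.1)
    if m.any():print('tray',np.percentile(sx[m],[1,99]).round(4),np.percentile(sy[m],[1,99]).round(4))
def ok(s):
    W=[tcp([*SCR,.20],HY,s,.05),tcp([*SCR,.058],HY,s,.08),tcp([*SCR,.058],HY,s),tcp(st(-.1,.1,.13),YAW,s),tcp(st(.007,.1,.115),YAW,s),tcp(st(.007,-.12,.096),YAW,s)]
    r=[inverse_kinematics(*w) for w in W]
    for w,q in zip(W,r): print(s,w[0].round(3),None if q is None else np.round(q,2))
    return all(q is not None for q in r)
for s in(1,-1): print(ok(s))
E
```

```text
scene blue [-9.8 62.9]
scene dbrown [ 5.8 11.7]
scene beige [30.3 41.2]
scene green [ 38.6 -17.4]
scene peach [-16.6 -44.1]
scene tan [ 42.4 -65.6]
fence 437 [0.0586 0.0593 0.0617 0.0641 0.0648]
tray [-0.0821  0.0684] [-0.2453 -0.1224]
top blue [-10.9  65.4]
top db [ 3.8 13.3]
top peach [-18.7 -41.3]
top beige [21.1 42.8]
tray [-0.0933  0.0974] [-0.5699 -0.1256]
1 [ 0.442 -0.003  0.257] None
1 [ 0.42  -0.005  0.134] None
1 [0.481 0.001 0.083] None
1 [0.546 0.096 0.155] [ 0.24 -0.78  2.26 -0.29  0.83 -1.19]
1 [0.653 0.092 0.14 ] [ 0.17 -0.4   2.05 -0.26  0.65 -1.23]
1 [ 0.646 -0.128  0.121] [-0.38 -0.39  2.08  0.44  0.66 -2.16]
False
-1 [ 0.442 -0.003  0.257] None
-1 [ 0.42  -0.005  0.134] None
-1 [0.481 0.001 0.083] None
-1 [0.546 0.096 0.155] [ 0.24 -0.78  2.26 -0.29  0.83  1.95]
-1 [0.653 0.092 0.14 ] [ 0.17 -0.4   2.05 -0.26  0.65  1.91]
-1 [ 0.646 -0.128  0.121] [-0.38 -0.39  2.08  0.44  0.66  0.99]
False
```

```bash
python3 - <<'E'
import h
from h import *
for l in (35,38,40,42,44,46):
  for gx in(-.008,0):
    h.L=np.radians(l);h.G=np.array([gx,0,.031]);o=[]
    for s in(1,-1):
        W=[tcp([*SCR,.058+.09],HY,s),tcp([*SCR,.058+.05],HY,s),tcp([*SCR,.058],HY,s),tcp([*SCR,.058],HY,s,.05),tcp([*HOLD,.058],HY,s),tcp(st(-.1,.1,.13),YAW,s),tcp(st(.006,.1,.115),YAW,s),tcp(st(.006,-.12,.096),YAW,s)]
        o.append([inverse_kinematics(*w) for w in W])
    c=(.006+gx)-.061*np.sin(h.L)+.0375*np.cos(h.L)
    print(l,gx,'corner sx %.4f'%c,[''.join('.X'[q is None] for q in r) for r in o], [np.round(q,2).tolist() for q in o[1] if q is not None][:1])
E
```

```text
35 -0.008 corner sx -0.0063 ['XXXX....', 'XXXX....'] [[-0.18, -0.86, 2.33, 0.18, 1.08, 1.26]]
35 0 corner sx 0.0017 ['.X.X....', '.X.X....'] [[-0.18, -0.85, 2.17, 0.16, 1.24, 1.29]]
38 -0.008 corner sx -0.0100 ['XXXXX...', 'XXXXX...'] [[0.21, -0.64, 2.1, -0.17, 1.04, 1.85]]
38 0 corner sx -0.0020 ['XXXXX...', 'XXXXX...'] [[0.2, -0.61, 2.08, -0.17, 1.03, 1.85]]
40 -0.008 corner sx -0.0125 ['XXXXX...', 'XXXXX...'] [[0.21, -0.67, 2.13, -0.19, 1.01, 1.87]]
40 0 corner sx -0.0045 ['XXXXX...', 'XXXXX...'] [[0.21, -0.64, 2.11, -0.19, 0.99, 1.86]]
42 -0.008 corner sx -0.0149 ['XXXXX...', 'XXXXX...'] [[0.22, -0.7, 2.16, -0.21, 0.97, 1.88]]
42 0 corner sx -0.0069 ['XXXXX...', 'XXXXX...'] [[0.21, -0.67, 2.14, -0.2, 0.96, 1.88]]
44 -0.008 corner sx -0.0174 ['XXXXX...', 'XXXXX...'] [[0.23, -0.73, 2.19, -0.23, 0.94, 1.9]]
44 0 corner sx -0.0094 ['XXXXX...', 'XXXXX...'] [[0.22, -0.7, 2.17, -0.22, 0.92, 1.89]]
46 -0.008 corner sx -0.0198 ['XXXXX...', 'XXXXX...'] [[0.23, -0.75, 2.22, -0.25, 0.9, 1.91]]
46 0 corner sx -0.0118 ['XXXXX...', 'XXXXX...'] [[0.23, -0.72, 2.2, -0.24, 0.89, 1.91]]
```

```bash
python3 - <<'E'
import h
from h import *
b=np.array([-.0015,.195])
for l in (30,31,32,33,34,35,36,37):
  for gx in(-.008,-.004,0,.004):
   for gz in (.024,.028,.034):
    if gz-.019*np.cos(np.radians(l))-.01*np.sin(np.radians(l))<.003: continue
    h.L=l=np.radians(l) if l>2 else l;h.G=np.array([gx,0,gz])
    R=lambda o:inverse_kinematics(*tcp(o,HY,-1))
    dx=np.array([np.cos(HY),np.sin(HY),0])
    p=np.array([*SCR,.058])
    W=[R(p),R([*HOLD,.058]),R(p+.01*dx+[0,0,.01]),R(p+.02*dx+[0,0,.03]),R(p+.03*dx+[0,0,.05]),R(p+.04*dx+[0,0,.08])]
    c=np.array([.003+gx-.061*np.sin(l)+.0375*np.cos(l),.0958+gz+.061*np.cos(l)+.0375*np.sin(l)])
    clr=(b-c)@[np.cos(l),np.sin(l)]
    t=''.join('.X'[q is None] for q in W)
    if t[:2]=='..' and clr>.002: print(round(np.degrees(l)),gx,gz,'clr %.4f'%clr,t,W[0].round(2))
E
```

```text
31 -0.008 0.028 clr 0.0022 ...... [-0.17 -0.81  2.29  0.15  1.14  1.28]
32 -0.008 0.028 clr 0.0032 ...... [-0.17 -0.83  2.3   0.16  1.13  1.28]
33 -0.008 0.028 clr 0.0042 ...... [-0.18 -0.85  2.32  0.16  1.12  1.27]
33 -0.004 0.024 clr 0.0030 ...... [-0.18 -0.83  2.32  0.16  1.1   1.27]
34 -0.004 0.024 clr 0.0041 ...... [-0.18 -0.85  2.33  0.17  1.09  1.26]
```

```bash
sed -i 's/^L=np.radians(50); G=np.array(\[-.002,0,.032\])/L=np.radians(32.5); G=np.array([-.008,0,.028])/' h.py; cat >> h.py <<'E'
S=-1
DX=np.array([np.cos(HY),np.sin(HY),0])
def hpose(p,f,u): return tcp(np.array([*p,.058])+f*DX+[0,0,u],HY,S)
def ml(pose,v=.15): move_l(pose[0],speed=v,orientation=pose[1])
def fz():
    s=state();return s['ft_force'].round(2),s['finger_gap'].__round__(4),round(s['time'],2)
E
python3 - <<'E'
from h import *
move_to(*hpose(SCR,.04,.08)); print(fz())
ml(hpose(SCR,.02,.03)); ml(hpose(SCR,0,.0),.08); s=state();print(fz(),s['joint_pos'].round(3))
close(); print(fz(),state()['finger_force'])
hold(.2);ml(hpose(SCR,0,.003),.05);hold(.2);print(fz())
im=get_image('scene');cv2.imwrite('pics/g.png',cv2.resize(im['frame'][120:340,150:400],None,fx=2.4,fy=2.4))
s=state();print((s['ee_pos']-hpose(SCR,0,.003)[0])*1000)
E
```

```text
(array([ 0.52, -0.39,  0.48]), 0.0878, 2.44)
(array([0.04, 0.46, 0.21]), 0.0877, 3.55) [-0.177 -0.84   2.311  0.159  1.123  1.273]
(array([ 0.26, -0.81,  0.61]), 0.0154, 4.65) 30.18711652723141
(array([ 0.66, -0.58, -2.13]), 0.0157, 5.3)
[-0.16075465  0.03085245 -0.36128345]
```

View pics/g.png

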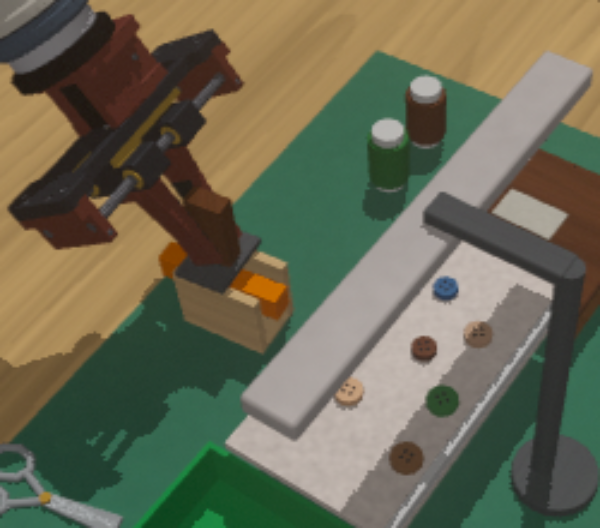

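The scraper is gripped (picture: handle in the fingers at (215,225), blade still in the slot). Now I lift it, carry it under the lamp and feel down.

```bash
python3 - <<'E'
from h import *
import json
ml(hpose(SCR,.02,.03)); ml(hpose(SCR,.035,.065))
ml(tcp(st(-.10,.1,.123),YAW,S),.2)
ml(tcp(st(0,.1,.115),YAW,S),.12); print(fz())
ml(tcp(st(0,.1,.101),YAW,S),.05); hold(.3)
b=np.mean([ (hold(.05),state()['ft_force'])[1] for _ in range(4)],0); print('base',b.round(2))
z=.101
while z>.088:
    z-=.0005; ml(tcp(st(0,.1,z),YAW,S),.01); hold(.05)
    f=state()['ft_force']-b
    if f[2]>.8: print(round(z,4),f.round(2))
    if f[2]>6: break
hold(.2);print(z,(state()['ft_force']-b).round(2),state()['moment'].round(3),fz())
json.dump([z,b.tolist()],open('z.json','w'))
im=get_image('scene');cv2.imwrite('pics/p.png',cv2.resize(im['frame'][120:340,150:400],None,fx=2.4,fy=2.4))
E
```

```text
(array([ 1.47, -0.23, -1.46]), 0.0161, 7.75)
base [-0.17  0.22 -2.22]
0.0995 [ 0.15 -0.04  1.06]
0.098 [ 0.15 -0.13  1.12]
0.0945 [-1.68 -0.12  4.19]
0.094 [-3.52 -0.74  6.94]
0.094 [-2.91 -0.12  7.7 ] [-0.035  0.423 -0.042] (array([-3.07,  0.09,  5.48]), 0.0158, 13.08)
```

View pics/p.png

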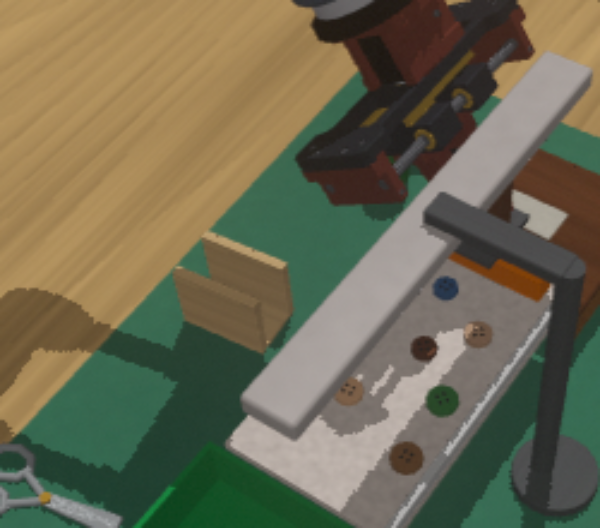

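The blade is down on the plate with 7.7 N, at the height expected from vision, behind the blue button. Starting the force-corrected sweep.

```bash
python3 - <<'E'
from h import *
import json
z,b=json.load(open('z.json'));b=np.array(b);log=[]
y=.1
while y>-.1125:
    y-=.01
    ml(tcp(st(0,y,z),YAW,S),.05)
    F=np.mean([(hold(.02),state()['ft_force'])[1] for _ in range(3)],0)-b
    log.append((round(y,3),round(z*1000,2),*F.round(1)))
    if y>-.105: z-=np.clip((9-F[2])/8000,-.0006,.0004)
for l in log: print(*l)
print(fz())
im=get_image('scene');cv2.imwrite('pics/s.png',cv2.resize(im['frame'][170:400,150:400],None,fx=2.4,fy=2.4))
json.dump([z,b.tolist()],open('z.json','w'))
E
```

```text
0.09 94.0 0.8 0.8 7.8
0.08 93.85 0.1 0.6 8.0
0.07 93.73 0.7 0.8 8.4
0.06 93.65 0.4 1.2 8.4
0.05 93.57 0.1 1.1 8.7
0.04 93.53 0.4 1.0 8.7
0.03 93.49 0.4 1.2 8.3
0.02 93.41 0.4 1.0 8.9
0.01 93.39 0.6 1.5 8.7
0.0 93.35 0.6 0.7 9.1
-0.01 93.36 0.4 1.6 8.9
-0.02 93.35 0.4 1.4 9.6
-0.03 93.42 0.4 1.2 9.1
-0.04 93.43 0.5 0.8 8.8
-0.05 93.41 0.6 1.2 8.8
-0.06 93.39 0.5 1.1 9.3
-0.07 93.43 0.6 0.7 8.9
-0.08 93.41 0.7 1.1 8.9
-0.09 93.4 0.6 1.3 8.9
-0.1 93.38 0.7 1.2 9.5
-0.11 93.44 0.7 0.9 8.8
-0.12 93.44 -0.5 1.3 8.8
(array([-0.2 ,  1.48,  6.56]), 0.0158, 21.93)
```

View pics/s.png

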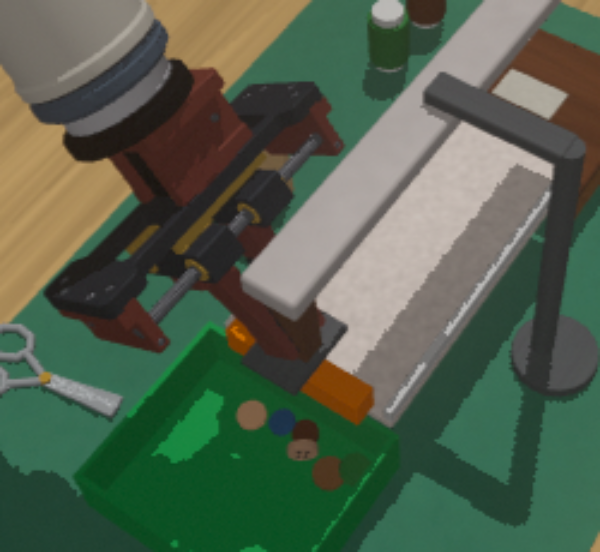

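All six buttons are in the tray at about (250–355, 415–475) and the plate is clear. Now I lift, withdraw and hang the scraper back.

```bash
python3 - <<'E'
from h import *
ml(tcp(st(0,-.12,.113),YAW,S),.08)
ml(tcp(st(-.1,-.11,.12),YAW,S),.15)
ml(hpose(HOLD,.025,.065),.2)
hold(.2);im=get_image('scene');pickle.dump(im,open('a.pkl','wb'))
cv2.imwrite('pics/a.png',cv2.resize(im['frame'][120:400,150:400],None,fx=2.1,fy=2.1));
P=cloud(im);h=cv2.cvtColor(im['frame'],cv2.COLOR_BGR2HSV).astype(int)
m=(h[...,0]>5)&(h[...,0]<20)&(h[...,1]>200)&(P[...,2]>.07)&(P[...,2]<.13)&(P[...,0]<.6)&(abs(P[...,1])<.1)
q=P[m];print(m.sum(),q.min(0).round(4),q.max(0).round(4));print(fz(),state()['joint_pos'].round(3))
E
```

```text
575 [ 0.4565 -0.0127  0.0875] [0.5561 0.015  0.1118]
(array([ 0.44,  0.95, -1.68]), 0.0157, 24.19) [-0.152 -0.72   2.133  0.14   1.179  1.311]
```

View pics/a.png

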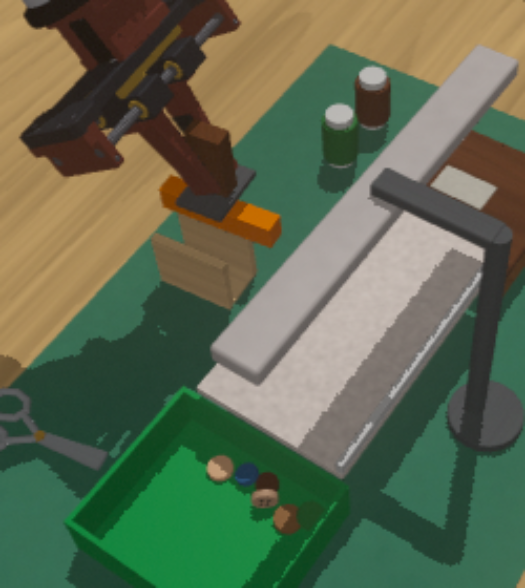

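The picture shows the scraper over the holder at (220,210), blade aligned with the slot and where expected. The buttons lie in the tray at (220–310, 465–520). Lowering it and feeling for the rails.

```bash
python3 - <<'E'
from h import *
ml(hpose(HOLD,.025,.042),.1); ml(hpose(HOLD,.0,.042),.1); hold(.2); b=state()['ft_force']; 
ml(hpose(HOLD,0,.005),.08); hold(.2); print((state()['ft_force']-b).round(2))
u=.005
while u>-.003:
    u-=.0005; ml(hpose(HOLD,0,u),.01); hold(.05); f=state()['ft_force']-b
    if f[2]>2.5: break
print(u,f.round(2)); gripper_open(); hold(.3); print(fz())
ml(hpose(HOLD,.005,.012),.06); ml(hpose(HOLD,.02,.045),.1); ml(hpose(HOLD,.035,.12),.2)
move_to(*[[.40,-.30,.30],state()['ee_rot']]) if inverse_kinematics([.40,-.30,.30],state()['ee_rot']) is not None else print('noik')
hold(.3)
d={n:get_image(n) for n in('top','scene')};pickle.dump(d,open('f.pkl','wb'))
P=cloud(d['top']);x,y,z=P[...,0],P[...,1],P[...,2];N=(x>.4)&(x<.54)&(abs(y)<.08)
for n,m in(('handle',N&(z>.117)&(z<.128)),('wing',N&(z>.060)&(z<.128)),('any',N&(z>.03)&(z<.059))): print(n,m.sum(),rect(P[m]),np.median(z[m]).round(4))
cv2.imwrite('pics/f.png',np.vstack([cv2.resize(d['top']['frame'][170:340,200:500],None,fx=2,fy=2,interpolation=2)[:,:600],cv2.resize(d['scene']['frame'][200:400,130:430],None,fx=1.3,fy=1.3).__getitem__((slice(0,260),slice(0,390))).copy() if 0 else cv2.resize(d['scene']['frame'][180:420,150:450],(600,260))]))
print(fz())
E
```

```text
[ 1.1  -1.63  0.37]
-0.0005 [-0.75 -0.93  3.29]
(array([-0.24,  0.02,  0.45]), 0.0881, 30.76)
handle 153 (array([482.3,   1.9]), array([29.8, 15.9]), 5.89) 0.1212
wing 590 (array([478.9,   1.4]), array([46.3, 53.9]), 5.33) 0.0639
any 408 (array([482.3,   0.5]), array([99.5, 46. ]), 4.46) 0.0449
(array([-0.42, -0.16,  0.75]), 0.0882, 33.86)
```

View pics/f.png

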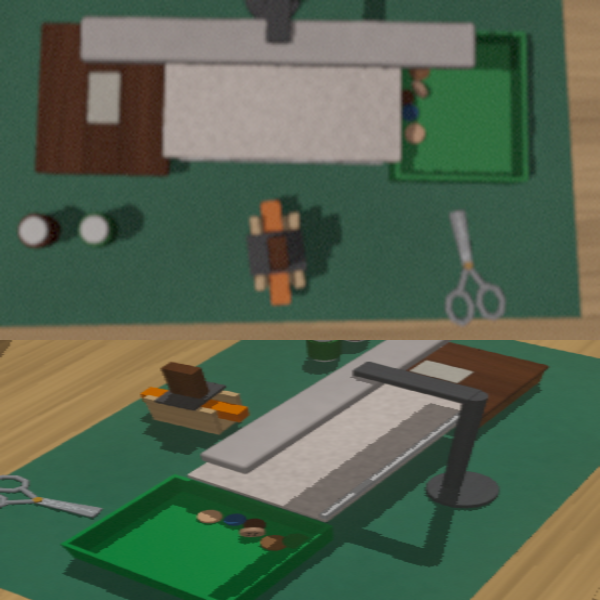

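The scraper hangs centred in the holder (482.3, 1.5 mm, wings at the right height). The plate is empty, the buttons are in the tray (405–420, 75–135 in the top half), and the spools and scissors are untouched.

```bash
python3 -c "
from bench import *
print(job_done())"
```

```text
the job is handed in; nothing more can be done
None
```

The job is handed in: all six buttons were swept into the tray at about 8–9.6 N, and the scraper is back in the middle of its holder and released, at about 34 s on the robot's clock; no verdict was returned.

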